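Chock and stack the pylon tubes

ROBOT

A 7-joint arm with a two-finger parallel gripper is mounted at the origin on a cart in front of the work surface, level with it; the furniture and walls round the work are solid. World frame = base frame: x ahead of the robot, y to its left, z up, the work surface at z = 0. Lengths are in m, angles in rad, forces in N, time in s.
With the tool pointing down it reaches from about 0.425 to 0.95 m from the base axis. Payload 4.7 kg.
Tool frame: the origin (TCP) lies on the centre line of the jaws, within the pads' length; the fingertips stand robot.nose_length ahead of it and the grasp point (between the pads) lies 8 mm behind it (robot.nose_length is the distance from the TCP to the fingertips, in m); z points along the fingers, y is the line along which they close (so a half turn about z gives the same grasp; the last joint's range is limited). The gripper opens to 85 mm and grips with 20 to 120 N. Pads are 22 mm wide; open, the fingers measure 114 mm over their backs; the gripper's body (76 mm by 85 mm) begins 54 mm behind the grasp point. The pads swing forward as they close: fully open they stand 13 mm farther back than shut.
Start: joints at [1.159, 0.469, -0.049, 1.532, 0.024, 1.141, -0.082], TCP at [0.252, -0.626, 0.242] pointing down, gripper open.
Joint ranges: [-2.59, 2.59], [-0.33, 1.99], [-1.39, 1.29], [0.1, 2.45], [-1.04, 4.18], [0.21, 1.99], [-2.66, 2.66]. Speed limits (rad/s): [2.57, 2.57, 3.14, 3.14, 3.14, 3.14, 3.14].

INTERFACE

Orientations are given as [roll, pitch, yaw] about the fixed x, y, z axes, in that order (R = Rz(yaw) Ry(pitch) Rx(roll)).
In Python, from plant import robot gives the robot as it stands. Calls block until the motion is done:
- robot.goto(position, orientation): joint-space move of the TCP to a pose.
- robot.move_straight(position, vel=0.15, attitude=None, contact_N=None): straight line of the TCP; attitude=None keeps the orientation; vel is the mean speed in m/s. With contact_N (N) it stops when the force on the tool has changed by that much, and returns True; else False.
- robot.move_joints(angles): joint-space move.
- robot.grip(opening, strength=None): opening from 0.0 (shut) to 1.0 (fully open); strength is the grip in N (None keeps the last); returns when the fingers have stopped.
- robot.sleep(seconds).
- robot.inverse_kinematics(position, orientation): joint angles nearest the present ones, or None.
- robot.sense(): the state.
- robot.grab_frame(name): name is "scene" or "top" or "wrist"; returns a dict with "image" (400x640x3 uint8, red, green, blue), "range_z" (400x640 float32, m along the optical axis (not along the pixel's ray), 0 where there is no reading), "fx", "fy", "cx", "cy" (pixels), "R" (3x3) and "t" (3): a world point X has camera coordinates R X + t. Camera axes: x right, y down, z forward; pixel columns grow to the right and rows downward; lengths in m; the calibration is good to about 2 mm. A picture is of the moment at which its call begins.
A pose or a line that the arm cannot do raises robot.IKError and nothing moves.
- robot.close_job(): hands the job in; it is judged then, once.
The state is a dict: "t": time; "joint_pos": joint angles; "joint_velocities": joint speeds; "effort": joint torques, N m; "tcp_pos": TCP position; "tcp_rot": TCP orientation; "wrist_force": force on the tool from outside, world axes, zero at the start; "torque": the same for the moment, N m; "opening": opening from 0.0 (shut) to 1.0 (fully open); "gripper_force": force on a finger pad.
Only numpy, scipy, OpenCV 4.12 (cv2) and the standard library are available. Lean on these libraries where they do the work, as an engineer would, in place of code of your own. Each camera call takes 0.05 s, during which the arm holds its last target. There are 200 camera calls.

TASK

Stack the three aluminium pylon tubes for storage so that they cannot roll apart. First close up the two tubes that lie in front of the rivet tin, both touching and the inner one against the tin, and chock them with the loose heel wedge on the open bench (not the one by the back wall): wedge on its long flat side, thin end snug under the middle of the outer tube. Then lay the standing tube down gently on its side on the bench (do not let it fall or roll off), let go, take it again across its middle and rest it in the groove on top of the two, ends even; leave the tin and the small leg parts where they are.

Things in the scene. Friction and masses are not known exactly. Their poses are not given: they have to be found in the camera images.
- rivet_tin: Flat green steel tin of rivets, shut, 1.3 kg, loose but heavy: the stop of the row. 91 (x) x 119 (y) x 34 mm high. Origin: centre of its underside, z up. Front face flat at x = -44 mm, lid rim (from 24 mm up) to x = -46. The lying tubes are in front of it, beyond its -x side, about along its y axis; a tube touching it has its axis at x = -59 mm.
- tube_inner_mid (a point): Middle of the axis of the lying tube nearer to the tin: plain aluminium pylon tube, 30 mm outside diameter, 160 mm long, 0.19 kg. y axis along the tube (x and z turn as it rolls). It lies on the bench, so the point is 15 mm up; rolls and slides easily.
- tube_outer_mid (a point): The same for the second lying tube, farther from the tin: same size and axes. At the start there are gaps of 8 to 50 mm between tin, inner tube and outer tube, and the tubes lie a little askew. Pushed by the wedge from outside, both slide or roll up against the tin at a few newtons.
- tube_standing_mid (a point): Middle of the axis of the third tube, the same size (its bore is blocked; grip it outside), which at first stands upright on its end on the bench, so the point is 80 mm up; y axis along the tube. It falls if it is knocked. The open bench around it and the wedge (right of the row) is clear for laying it down. Resting in the groove of the two closed lying tubes its axis is 41 mm up.
- wedge: Firm beige heel wedge, the chock, 50 g. 30 mm wide (x, flat parallel sides to grip), 80 long (y), 55 high (z), on its long flat side. Origin: centre of its underside. Side outline (y, z) in mm: thin end (40, 0), top (-20, 55), (-36, 50), back (-40, 0): the slope (42.5 degrees) looks to +y. A lying tube that touches the slope has its axis at y = +46 mm.
- tube_clamp: Small bystander: grey pylon tube clamp 42 x 52 x 34 mm, loose. Origin: centre of its underside.
- pyramid_adapter: Small bystander: grey four-sided adapter 50 x 50 x 26 mm, loose. Origin: centre of its underside.
There are look-alikes about, which are no part of the job. What is shaped like the part that bears tube_standing_mid but brown or yellow is not meant.

How it is judged:
On the way, in this order (a step that is already met when the one before it is completed fails the run):
1. The two lying tubes are closed up against the tin and chocked by the wedge (x of tube_inner_mid in the frame of rivet_tin above -0.063 m and distance between tube_inner_mid and tube_outer_mid below 0.034 m and y of tube_outer_mid in the frame of wedge below 0.0495 m and angle between wedge's own z axis and vertical below 0.1 rad), for 0.2 s.
2. The third tube lies on its side on the bench and is let go (angle between tube_standing_mid's own y axis and vertical between 1.47 and 1.67 rad and height (world z) of tube_standing_mid below 0.02 m and contact force between the fingers and tube_standing below 0.05 N), for 0.2 s.
At the end, for the whole second after the job is handed in: Tubes lie against tin and each other (gaps under 4 mm, within 3 degrees, inner within 30 mm of tin's middle); wedge on its long side, thin end snug (3.5 mm) under outer tube, within 35 mm of its middle, square to 11 degrees; third tube in the groove, within 3 degrees, ends even to 14 mm, at rest (all of step 1 and x of tube_inner_mid in the frame of rivet_tin below -0.055 m and y of tube_inner_mid in the frame of rivet_tin between -0.03 and 0.03 m and height (world z) of each of tube_inner_mid, tube_outer_mid below 0.018 m and angle between the y axis of each of tube_inner_mid, tube_standing_mid and the y axis of tube_outer_mid, either way round below 0.06 rad and y of tube_outer_mid in the frame of wedge above 0.04 m and y of wedge in the frame of tube_outer_mid between -0.035 and 0.035 m and angle between the x axis of wedge and the y axis of tube_outer_mid, either way round below 0.2 rad and height (world z) of tube_standing_mid between 0.037 and 0.044 m and y of tube_standing_mid in the frame of tube_outer_mid between -0.014 and 0.014 m and y of tube_standing_mid in the frame of tube_inner_mid between -0.014 and 0.014 m and distance between tube_standing_mid and tube_outer_mid below 0.036 m and distance between tube_standing_mid and tube_inner_mid below 0.036 m and linear speed of tube_standing below 0.02 m/s); the robot touches nothing.
It fails at once if The standing tube falls over, is dropped or rolls off (angular speed of tube_standing above 10 rad/s).
It fails at once if The tin is shoved out of place (distance of rivet_tin from where it was at the start of the episode above 0.03 m).
It fails at once if A bystander is knocked out of place (distance of any of tube_clamp, pyramid_adapter from where it was at the start of the episode above 0.02 m).
It also fails if it takes over 64 s, if anything falls off the work surface, if the arm or the gripper's body presses on something with over 40 N, if the wrist force passes 120 N, or if a joint passes its speed limit or range.

## Working session

There is one attempt and no reset: what is moved stays moved. The work goes in short steps, each a Python script; the robot and the scene stay as the last script left them, time stands still between calls to the robot, and variables do not carry over. Pictures are saved under pics/ and viewed, at most 10 in all, crops included, and the job is handed in when it is done.

```bash
ls; mkdir -p pics; python3 - <<'E'
from plant import robot
import cv2,pickle
print(robot.nose_length, robot.sense())
for n in ("scene","top"):
    f=robot.grab_frame(n); pickle.dump(f,open(f'{n}0.pkl','wb'))
    cv2.imwrite(f'pics/{n}0.png',f['image'][:,:,::-1]); print(n,f['fx'],f['R'],f['t'])
E
```

```text
pics
0.011 {'t': 0.0, 'joint_pos': array([ 1.15907376,  0.46943649, -0.04858862,  1.53368462,  0.02409779,
        1.14099649, -0.08225984]), 'joint_velocities': array([-0.0009118 ,  0.00040363, -0.00012628,  0.00011577, -0.00126473,
       -0.00182616,  0.00082663]), 'effort': array([-2.43907380e-04, -5.10305107e+01, -4.66564251e-02, -2.37713116e+01,
        1.07082271e-02,  7.61301548e-03,  1.56404703e-06]), 'tcp_pos': array([ 0.25193892, -0.62561829,  0.24126865]), 'tcp_rot': array([-3.13965458e+00,  7.18675500e-05,  3.82887651e-01]), 'wrist_force': array([-0.11385749,  0.57981263,  0.09178188]), 'torque': array([ 0.01333508, -0.0214938 ,  0.01145809]), 'gripper_force': 0.0, 'opening': 0.9993643213724788}
scene 405.35583875637786 [[-7.15618785e-01 -6.98490604e-01 -7.94013452e-04]
 [-5.55743006e-01  5.70058658e-01 -6.05130430e-01]
 [ 4.23130554e-01 -4.32601436e-01 -7.96125952e-01]] [0.31748417 0.38873844 0.87575264]
top 407.0698924207701 [[-0.01817577 -0.99973501  0.014126  ]
 [-0.98137854  0.01513638 -0.19148642]
 [ 0.19122186 -0.01734337 -0.9813936 ]] [-0.10241997  0.52669734  1.08270071]
```

View pics/scene0.png

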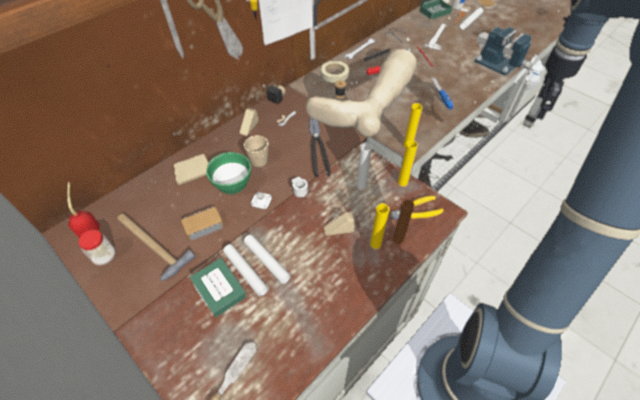

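View pics/top0.png

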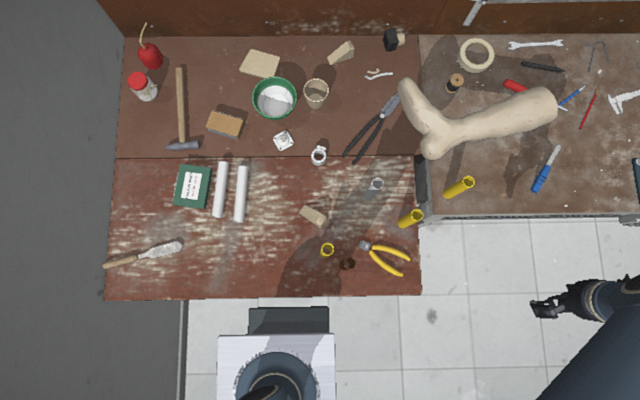

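The aluminium standing tube is at top (377,184). The yellow tubes at (460,187), (410,218) and (327,250) and the brown one at (347,264) are excluded by colour. The bench wedge is at (314,215); the other wedge, at (342,52), is by the back wall. The tin is at (191,187), the inner tube at (220,190) and the outer tube at (241,193). I'll confirm these in a crop and measure.

```bash
cat > h.py <<'E'
import numpy as np, cv2, pickle
def cloud(f):
    z=f['range_z']; v,u=np.indices(z.shape)
    c=np.stack([(u-f['cx'])/f['fx']*z,(v-f['cy'])/f['fy']*z,z],-1)
    P=(c-f['t'])@f['R']; P[z==0]=np.nan; return P
def proj(f,X):
    c=f['R']@np.asarray(X)+f['t']; return c[0]/c[2]*f['fx']+f['cx'], c[1]/c[2]*f['fy']+f['cy']
def blob(P,box,zr):
    m=(P[...,0]>box[0])&(P[...,0]<box[1])&(P[...,1]>box[2])&(P[...,1]<box[3])&(P[...,2]>zr[0])&(P[...,2]<zr[1])
    return P[m]
def rect(Q): return cv2.minAreaRect((Q[:,:2]*1000).astype(np.float32))
E
python3 - <<'E'
from h import *
f=pickle.load(open('top0.pkl','rb')); P=cloud(f)
im=f['image'][120:270,170:435,::-1]
cv2.imwrite('pics/c0.png',cv2.resize(im,None,fx=3,fy=3,interpolation=cv2.INTER_CUBIC))
for n,(u,v) in dict(tin=(191,187),inn=(220,190),out=(241,193),wed=(312,213),std=(377,183),cl=(319,153),ad=(283,140),bench=(280,230)).items():
    print(n,P[v,u].round(4))
# components above bench 6mm
m=((P[...,2]>0.008)&(P[...,2]<0.25)).astype(np.uint8); m[:,:100]=0
n,l,s,c=cv2.connectedComponentsWithStats(m)
for i in range(1,n):
    if s[i,4]>25:
        Q=P[l==i]
        if Q[:,0].min()<0.3 or Q[:,0].max()>0.9: continue
        r=rect(Q); print(c[i].round(),s[i,4],np.round(r[0]),np.round(r[1]),round(r[2],1),'zmax',Q[:,2].max().round(3))
E
```

```text
tin [0.557  0.2357 0.0353]
inn [0.549  0.1557 0.0266]
out [0.5385 0.0952 0.0309]
wed [ 0.478  -0.105   0.0306]
std [ 0.5425 -0.2773  0.1168]
cl [ 0.6604 -0.1291  0.0073]
ad [ 0.6958 -0.024   0.0258]
bench [ 0.4353 -0.0126 -0.0042]
[143.  86.] 606 [858. 384.] [58. 59.] 65.8 zmax 0.089
[455.  82.] 225 [ 867. -542.] [39. 42.] 65.7 zmax 0.056
[468. 118.] 6858 [ 756. -576.] [247. 767.] 2.3 zmax 0.118
[316.  92.] 477 [ 827. -122.] [69. 72.] 88.5 zmax 0.081
[586. 117.] 36 [ 761. -941.] [ 7. 78.] 60.8 zmax 0.014
[225. 124.] 730 [748. 147.] [101.  60.] 72.5 zmax 0.041
[283. 140.] 105 [700. -24.] [34. 36.] 75.7 zmax 0.03
[545. 171.] 372 [ 605. -797.] [ 25. 171.] 58.8 zmax 0.029
[319. 155.] 166 [ 649. -129.] [40. 52.] 73.7 zmax 0.038
[637. 171.] 153 [  580. -1063.] [ 18. 104.] 82.2 zmax 0.029
[220. 189.] 590 [554. 157.] [ 31. 161.] 84.1 zmax 0.035
[192. 186.] 1388 [561. 235.] [ 92. 120.] 81.9 zmax 0.04
[241. 194.] 594 [539.  98.] [ 31. 161.] 86.0 zmax 0.037
[459. 187.] 359 [ 533. -503.] [29. 31.] 47.2 zmax 0.165
[374. 189.] 260 [ 531. -271.] [29. 30.] 54.2 zmax 0.164
[314. 217.] 292 [ 471. -109.] [75. 31.] 53.5 zmax 0.059
[411. 218.] 279 [ 449. -365.] [29. 30.] 38.5 zmax 0.164
[364. 246.] 87 [ 385. -252.] [32. 22.] 58.9 zmax 0.019
[327. 250.] 115 [ 368. -140.] [29. 29.] 23.4 zmax 0.166
[348. 264.] 145 [ 334. -193.] [28. 29.] 43.8 zmax 0.164
```

View pics/c0.png

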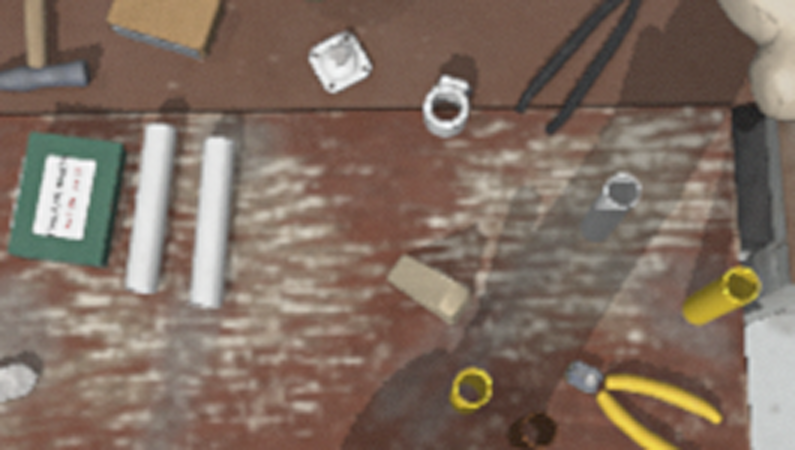

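Every item matches its stated size: tin 92x120 mm, tubes 31x161 mm, standing tube 164 mm high at (531,-271), wedge 31 mm wide. In the crop the wedge's bright top is at its lower-right end, so the thin end points up-left toward the row. Next I'll check IK options and look at the wedge from close by.

```bash
python3 - <<'E'
from plant import robot
from h import *
from scipy.spatial.transform import Rotation as Ro
d=np.deg2rad
robot.goto([0.455,-0.13,0.22],[np.pi,0,d(55)])
s=robot.sense(); print(s['t'],s['tcp_pos'],s['joint_pos'].round(2))
f=robot.grab_frame('wrist'); pickle.dump(f,open('w1.pkl','wb'))
cv2.imwrite('pics/w1.png',f['image'][:,:,::-1])
P=cloud(f); Q=blob(P,(.40,.56,-.18,-.03),(.008,.07)); r=rect(Q); print(len(Q),r,Q[:,2].max())
c=np.array(r[0])/1000
for a in (r[2],r[2]+90):
    e=np.array([np.cos(d(a)),np.sin(d(a))]); y=(Q[:,:2]-c)@e
    print(a,[(round(float(b),3),round(float(np.median(Q[abs(y-b)<.004,2])),3)) for b in np.arange(-.036,.04,.012) if (abs(y-b)<.004).sum()>5])
# IK options for grasping the standing tube: heading, tilt below horizontal
for h in (0,-27,-60,-90,-120,30):
  for t in (0,15,30,45):
    z=np.array([np.cos(d(h))*np.cos(d(t)),np.sin(d(h))*np.cos(d(t)),-np.sin(d(t))])
    yv=np.array([np.sin(d(h)),-np.cos(d(h)),0]); ok=[]
    for sg in (1,-1):
        R=np.stack([np.cross(sg*yv,z),sg*yv,z],1)
        q=robot.inverse_kinematics([.531,-.271,.09],Ro.from_matrix(R).as_euler('xyz'))
        if q is not None: ok.append((sg,np.round(q,2).tolist()))
    if ok: print(h,t,ok)
E
```

```text
2.0417 [ 0.45509631 -0.13146051  0.21998842] [ 0.61  0.2  -0.47  2.    0.11  0.97 -0.53]
1741 ((472.3746032714844, -106.06909942626953), (68.4126968383789, 29.984128952026367), 53.78238296508789) 0.055625558059641964
53.78238296508789 [(-0.036, 0.049), (-0.024, 0.052), (-0.012, 0.049), (0.0, 0.038), (0.012, 0.027), (0.024, 0.016), (0.036, 0.008)]
143.7823829650879 [(-0.012, 0.039), (0.0, 0.038), (0.012, 0.038)]
0 0 [(1, [0.44, 1.04, 0.33, 2.4, 3.78, 1.96, 1.5]), (-1, [1.76, 1.63, -1.21, 2.34, 3.73, 0.65, -0.36])]
0 15 [(1, [1.55, 1.12, -1.01, 2.38, 3.6, 0.76, 2.38]), (-1, [1.73, 1.45, -1.31, 2.37, 3.16, 0.62, -0.09])]
0 30 [(1, [1.47, 0.87, -1.0, 2.35, 3.33, 0.52, 2.34]), (-1, [1.49, 0.89, -1.03, 2.35, 3.29, 0.52, -0.75])]
0 45 [(1, [1.38, 0.7, -0.98, 2.26, 2.79, 0.23, 2.65]), (-1, [1.49, 0.82, -1.16, 2.26, 2.31, 0.32, 0.06])]
-27 45 [(1, [0.72, 0.47, -0.42, 2.36, 2.66, 0.5, 2.05]), (-1, [0.9, 0.52, -0.64, 2.35, 2.51, 0.55, -0.89])]
-60 0 [(1, [-0.52, 1.1, 0.52, 2.36, 1.96, 1.22, 1.18]), (-1, [-0.04, 0.97, -0.03, 2.33, 2.03, 1.67, -1.7])]
-60 15 [(1, [-0.32, 0.82, 0.33, 2.38, 2.06, 1
[... 1027 characters left out ...]
, 0.98, 1.51, -1.12])]
-120 45 [(1, [0.8, 1.08, -1.19, 1.74, 1.33, 1.9, 1.87]), (-1, [0.27, 0.71, -0.27, 1.78, 0.88, 1.31, -1.03])]
30 0 [(1, [1.77, 1.5, -1.18, 2.04, -0.85, 0.45, 1.01]), (-1, [1.77, 1.5, -1.18, 2.04, -0.85, 0.45, -2.13])]
30 15 [(1, [1.73, 1.28, -1.18, 2.07, -0.77, 0.32, 0.78]), (-1, [1.73, 1.28, -1.18, 2.07, -0.77, 0.32, -2.36])]
30 30 [(1, [1.57, 0.95, -1.0, 2.08, -0.92, 0.35, 0.73]), (-1, [1.55, 0.93, -0.97, 2.08, -0.98, 0.37, -2.36])]
30 45 [(1, [1.38, 0.73, -0.85, 2.06, -0.68, 0.36, 0.32]), (-1, [1.21, 0.64, -0.6, 2.07, -1.02, 0.47, -2.53])]<sys>:0: UserWarning: Gimbal lock detected. Setting third angle to zero since it is not possible to uniquely determine all angles.
```

```bash
cat >> h.py <<'E'
d=np.deg2rad
tin=np.array([.561,.235]); ta=d(81.9)
ex=np.array([np.cos(ta),np.sin(ta)]); ey=np.array([-np.sin(ta),np.cos(ta)])
def T(x,y): return tin+x*ex+y*ey      # tin frame -> world
def toT(p): return np.array([(np.asarray(p)[:2]-tin)@ex,(np.asarray(p)[:2]-tin)@ey])
E
python3 - <<'E'
from plant import robot
from h import *
P=cloud(pickle.load(open('scene0.pkl','rb')))
for n,b in dict(tin=(.48,.64,.185,.30),inn=(.46,.65,.135,.18),out=(.44,.64,.07,.125)).items():
    r=rect(blob(P,b,(.01,.05))); print(n,r)
dn=[np.pi,0,d(53.8)]
robot.grip(1.0)
robot.goto([.465,-.1162,.10],dn)
robot.move_straight([.465,-.1162,.022],vel=.08)
robot.grip(0.0,30); s=robot.sense(); print(s['opening'],s['gripper_force'],s['tcp_pos'],s['t'])
robot.move_straight([.465,-.1162,.06])
a=T(-.149-.075,.001); robot.goto([*a,.06],[np.pi,0,ta])
robot.move_straight([*a,.0225],vel=.06)
robot.sleep(.3); s=robot.sense(); print(s['tcp_pos'],s['tcp_rot'],toT(s['tcp_pos']),s['wrist_force'],s['t'])
E
```

```text
tin ((561.2949829101562, 238.58456420898438), (90.20281982421875, 121.79866790771484), 82.12620544433594)
inn ((553.5057373046875, 161.06446838378906), (30.101606369018555, 161.41360473632812), 84.92147827148438)
out ((539.4166870117188, 101.83390045166016), (29.843374252319336, 161.03662109375), 86.20588684082031)
0.3425754957538689 29.958393304841593 [ 0.4652444  -0.11624804  0.02225141] 4.525
[0.52859032 0.01358246 0.02231707] [ 3.14140779e+00 -4.63964123e-04  1.42949705e+00] [-0.22377517  0.00088834] [-1.3392893  -0.20489633  0.00696364] 6.6333
```

```bash
python3 - <<'E'
from plant import robot
from h import *
robot.move_straight([*T(-.149-.012,.001),.0225],vel=.05)
s=robot.sense(); print(toT(s['tcp_pos']),s['wrist_force'])
for x in np.arange(-.159,-.138,.002):
    c=robot.move_straight([*T(x,.001),.0225],vel=.02,contact_N=5)
    s=robot.sense(); print(toT(s['tcp_pos']).round(4),s['wrist_force'].round(1),(s['wrist_force'][:2]@ex).round(1),c)
    if s['wrist_force'][:2]@ex<-4: break
print(s['t'])
f=robot.grab_frame('top'); pickle.dump(f,open('top1.pkl','wb'))
P=cloud(f)
for n,b in dict(tin=(.48,.64,.185,.30),inn=(.46,.65,.15,.195),out=(.44,.64,.120,.155)).items():
    Q=blob(P,b,(.022,.032) if n!='tin' else (.025,.05)); print(n,len(Q),rect(Q))
cv2.imwrite('pics/t1.png',cv2.resize(f['image'][130:240,160:360,::-1],None,fx=4,fy=4,interpolation=cv2.INTER_CUBIC))
E
```

```text
[-0.16140918  0.00092002] [ 0.04196915 -0.03475388 -0.86890344]
[-0.159  0.001] [-0.2 -0.5  0.6] -0.5 False
[-0.1567  0.001 ] [ 0.2 -1.1 -0.9] -1.0 False
[-0.1547  0.001 ] [-0.3  0.2 -0.2] 0.2 False
[-0.1528  0.001 ] [-0.2 -1.5 -0.1] -1.5 False
[-0.1508  0.001 ] [-0.6  0.2 -1.1] 0.1 False
[-0.1487  0.001 ] [ 1.   0.5 -0.5] 0.6 False
[-0.1472  0.0013] [-0.4 -0.9 -0.7] -1.0 False
[-0.1454  0.0014] [-1.4 -3.  -1. ] -3.2 False
[-0.1448  0.0014] [-3.  -5.3  1.5] -5.7 False
10.2917
tin 1203 ((553.5152587890625, 230.990478515625), (101.73603057861328, 140.07330322265625), 85.14807891845703)
inn 312 ((509.0290222167969, 173.06031799316406), (93.52145385742188, 44.456729888916016), 1.0624463558197021)
out 57 ((486.65118408203125, 148.5041961669922), (47.88555145263672, 10.450809478759766), 0.9294487237930298)
```

View pics/t1.png

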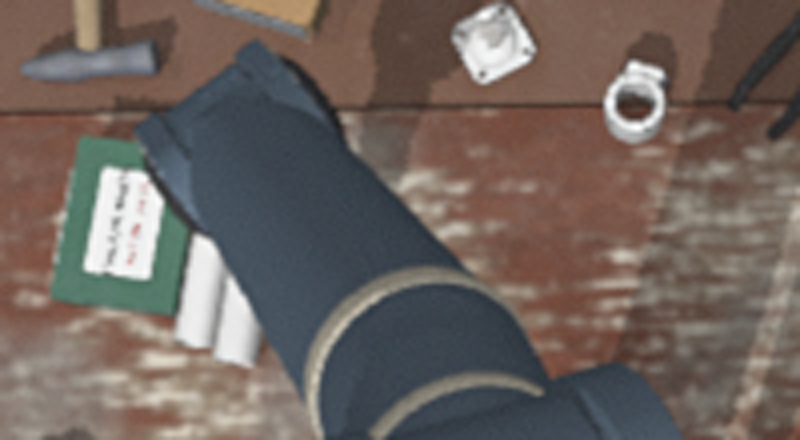

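The picture shows the inner tube against the tin (edge at about (185,300)) and the two tubes side by side at (200,340) and (240,355). The push force rose at the expected place. Now I'll release and check.

```bash
python3 - <<'E'
from plant import robot
from h import *
robot.grip(0.6)
p=robot.sense()['tcp_pos']
robot.move_straight([p[0],p[1],.12],vel=.15)
robot.goto([*T(-.10,.0),.30],[np.pi,0,ta]); robot.sleep(.2)
f=robot.grab_frame('wrist'); pickle.dump(f,open('w2.pkl','wb'))
cv2.imwrite('pics/w2.png',f['image'][:,:,::-1]); print(robot.sense()['t'])
E
```

```text
12.5
```

View pics/w2.png

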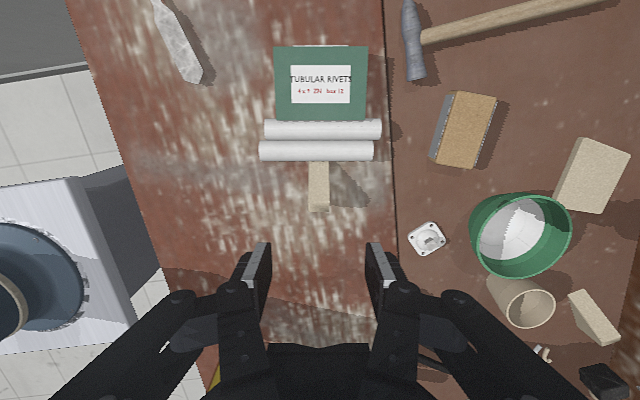

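The picture shows the tin (320,83), inner tube (323,130), outer tube (316,150) and wedge (318,187) in a closed row. Now I'll measure the gaps.

```bash
cat >> h.py <<'E'
def axisfit(Q,it=4):
    """axis line of a lying tube from cloud points of its upper half (least-squares circle across)"""
    from scipy.optimize import least_squares
    Q=Q[np.isfinite(Q).all(1)]; m=Q.mean(0); a0=np.arctan2(*np.linalg.svd(Q[:,:2]-m[:2],full_matrices=False)[2][0][::-1])
    def res(p):
        n=np.array([-np.sin(p[0]),np.cos(p[0])]); s=(Q[:,:2]-m[:2])@n-p[1]
        return np.hypot(s,Q[:,2]-p[2])-.015
    r=least_squares(res,[a0,0,.015],loss='soft_l1',f_scale=.001).x
    e=np.array([np.cos(r[0]),np.sin(r[0])]); n=np.array([-e[1],e[0]])
    t=(Q[:,:2]-m[:2])@e; mid=m[:2]+r[1]*n+e*(np.percentile(t,.5)+np.percentile(t,99.5))/2
    return mid,(np.degrees(r[0])+90)%180-90,r[2],np.percentile(t,99.5)-np.percentile(t,.5)
E
python3 - <<'E'
from h import *
f=pickle.load(open('w2.pkl','rb')); P=cloud(f)
v,u=np.indices(P.shape[:2]); im=f['image'].astype(int); sat=im.max(2)-im.min(2)
def px(u0,u1,v0,v1,z0=.01,z1=.05): return P[(u>=u0)&(u<u1)&(v>=v0)&(v<v1)&(P[...,2]>z0)&(P[...,2]<z1)]
tr=rect(px(268,375,40,116,.027)); print('tin',tr)
A=axisfit(px(262,386,121,139,.02,.034)); B=axisfit(px(256,380,142,160,.018,.034))
print('inn',A,'out',B)
W=px(303,335,163,214,.006,.07); wr=rect(W); print('wedge',wr, W[:,2].max())
print('bench',np.nanmedian(px(300,400,220,240,-.02,.02)[:,2]))
print('dist',np.linalg.norm(A[0]-B[0]))
E
```

```text
tin ((563.43896484375, 241.5491943359375), (84.06531524658203, 119.36544036865234), 81.76525115966797)
inn (array([0.5579165 , 0.18011815]), np.float64(-8.089144788922482), np.float64(0.014178078131523024), np.float64(0.1580992624192204)) out (array([0.54449847, 0.15171712]), np.float64(-8.000182639298117), np.float64(0.014422846768012651), np.float64(0.1584096120184073))
wedge ((540.8080444335938, 101.71878051757812), (62.149192810058594, 29.88733673095703), 81.5939712524414) 0.055901909801550964
bench -0.0009509247040500893
dist 0.03141117884772545
```

The row measures well: the axes are 30.0 mm apart across, both at -8.05°, and the wedge is 46 mm from the outer axis. The groove middle is about (551,166). Next is the standing tube, approached from the left with the tool nearly horizontal.

```bash
cat >> h.py <<'E'
from scipy.spatial.transform import Rotation as Ro
def tilt(t):
    """tool heading world -y, t deg below horizontal (90 = down), closing line along +x"""
    z=np.array([0,-np.cos(d(t)),-np.sin(d(t))]); y=np.array([1.,0,0])
    return Ro.from_matrix(np.stack([np.cross(y,z),y,z],1)).as_euler('xyz'), z
E
python3 - <<'E'
from plant import robot
from h import *
for n in ('scene0','top0'):
    P=cloud(pickle.load(open(n+'.pkl','rb'))); Q=blob(P,(.49,.57,-.31,-.23),(.03,.17)); print(n,len(Q),rect(Q))
    H=Q[Q[:,2]>.145]; print(' top end',rect(H))
o,z=tilt(10); print(o)
robot.grip(1.0)
robot.goto([.533,-.10,.26],o); print(robot.sense()['joint_pos'].round(2))
robot.move_straight([.533,-.125,.085],vel=.2); robot.sleep(.2)
f=robot.grab_frame('wrist'); pickle.dump(f,open('w3.pkl','wb')); P=cloud(f)
for zr in ((.02,.06),(.06,.10),(.10,.15)):
    Q=blob(P,(.49,.58,-.32,-.22),zr); print(len(Q),rect(Q) if len(Q) else '')
cv2.imwrite('pics/w3.png',f['image'][:,:,::-1]); print(robot.sense()['t'],robot.sense()['tcp_pos'])
E
```

```text
scene0 405 ((531.48388671875, -266.7752685546875), (29.927854537963867, 32.25428771972656), 34.789085388183594)
 top end ((531.8875732421875, -266.9039001464844), (29.488807678222656, 30.74785614013672), 30.391029357910156)
top0 239 ((531.0957641601562, -270.94384765625), (29.337411880493164, 30.23154640197754), 54.167842864990234)
 top end ((530.7596435546875, -270.6471862792969), (29.15258026123047, 28.91952896118164), 19.86614227294922)
[3.14159265 1.3962634  1.57079633]
[-0.16  0.61 -0.34  1.95  1.2   1.81 -1.09]
1241 ((532.3938598632812, -259.23992919921875), (29.911571502685547, 16.02893829345703), 2.1316707134246826)
1163 ((532.5737915039062, -258.09710693359375), (28.448820114135742, 13.293065071105957), 0.788446307182312)
1377 ((531.9766235351562, -259.1223449707031), (29.503215789794922, 15.499667167663574), 4.175454139709473)
15.1667 [ 0.53332057 -0.124782    0.0858319 ]
```

View pics/w3.png

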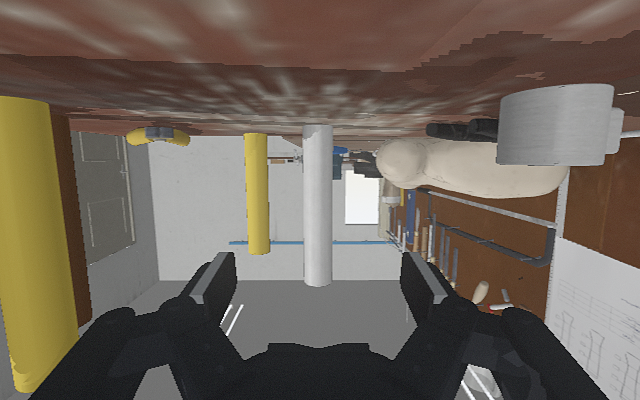

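The picture shows the plain aluminium tube at (317,205), centred between the fingers, with a yellow one at (257,195) behind it. The close-up fit gives its axis at (532.3,-266.5), which agrees with the scene camera.

```bash
python3 - <<'E'
from plant import robot
from h import *
o,z=tilt(10); ax=np.array([.5323,-.2665,.080]); g=ax-.003*z
print(robot.move_straight(g-.02*z,vel=.12), robot.move_straight(g,vel=.04,contact_N=6))
robot.grip(0.0,30); s=robot.sense(); print(s['opening'],s['gripper_force'],s['tcp_pos'],s['wrist_force'])
robot.move_straight(s['tcp_pos']+[0,0,.10],vel=.1)
mid=[.527,-.225,.17]
robot.move_straight(mid,vel=.05,attitude=tilt(55)[0])
robot.move_straight([.52,-.17,.12],vel=.06,attitude=tilt(100)[0])
robot.move_straight([.52,-.17,.04],vel=.06); robot.sleep(.3)
s=robot.sense(); print(s['t'],s['tcp_pos'],s['tcp_rot'],s['wrist_force'],s['opening'])
f=robot.grab_frame('wrist'); pickle.dump(f,open('w4.pkl','wb')); cv2.imwrite('pics/w4.png',f['image'][:,:,::-1])
f=robot.grab_frame('scene'); pickle.dump(f,open('s4.pkl','wb'))
E
```

```text
False False
0.3377268508729073 33.25278997421265 [ 0.5324843  -0.26338812  0.08059919] [0.53883327 0.23600694 0.17585501]
22.7833 [ 0.52004855 -0.17006994  0.04013746] [ 3.14138475 -0.17436412  1.57076984] [ 0.01458596  1.08083571 -1.71427027] 0.33828393869263046
```

View pics/w4.png

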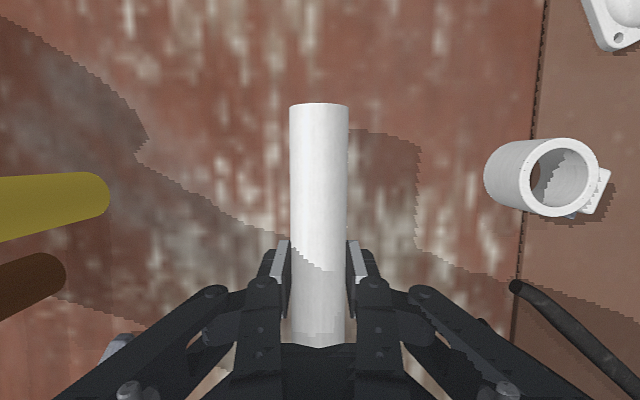

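The tube is held level across its middle, with its near end at (318,105). I'll check the level from depth, then lower it until it touches and release.

```bash
python3 - <<'E'
from plant import robot
from h import *
P=cloud(pickle.load(open('w4.pkl','rb'))); Q=blob(P,(.516,.524,-.19,-.08),(.03,.08))
for y in np.arange(-.16,-.08,.02):
    q=Q[abs(Q[:,1]-y)<.006]; print(round(y,3),len(q),np.median(q[:,2]).round(4) if len(q) else '')
c=robot.move_straight([.52,-.17,.024],vel=.04); 
c=robot.move_straight([.52,-.17,.0165],vel=.01,contact_N=3)
s=robot.sense(); print(c,s['tcp_pos'],s['wrist_force'],s['torque'])
robot.grip(0.5); robot.sleep(.3); s=robot.sense(); print(s['opening'],s['gripper_force'],s['t'])
robot.move_straight([.52,-.17,.06],vel=.1); robot.grip(1.0)
robot.goto([.52,-.21,.22],[np.pi,0,np.pi/2]); robot.sleep(.1)
f=robot.grab_frame('wrist'); pickle.dump(f,open('w5.pkl','wb')); cv2.imwrite('pics/w5.png',f['image'][:,:,::-1])
P=cloud(f); print(axisfit(blob(P,(.47,.57,-.28,-.06),(.015,.034)))); print(robot.sense()['t'])
E
```

```text
-0.16 367 0.0481
-0.14 392 0.0482
-0.12 441 0.0482
-0.1 484 0.0482
True [ 0.52018058 -0.17006251  0.02092852] [-1.02641667 -0.80736454  5.36856643] [-0.0255498   0.07406483  0.02880709]
0.5029988167135503 0.0 24.475
(array([ 0.52024747, -0.16876098]), np.float64(89.6589116821454), np.float64(0.014195535579917233), np.float64(0.15836552466021503))
26.375
```

View pics/w5.png

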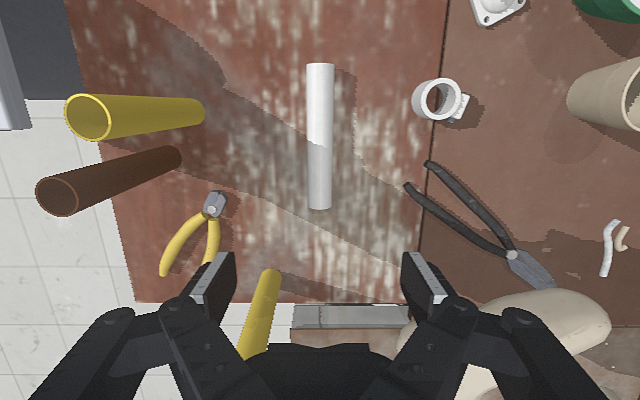

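The tube lies at rest on the bench with its middle at (520,-169), at image (320,137). Now I'll regrip it across the middle and place it.

```bash
python3 - <<'E'
from plant import robot
from h import *
a=[.5202,-.1688]; o=[np.pi,0,d(89.66)]
robot.goto([*a,.09],o); robot.move_straight([*a,.021],vel=.08)
robot.grip(0.0,30); s=robot.sense(); print(s['opening'],s['gripper_force'],s['tcp_pos'])
robot.move_straight([*a,.14],vel=.15)
b=[.5512,.1659]; o2=[np.pi,0,d(180-8.05)]
robot.goto([*b,.14],o2); robot.move_straight([*b,.07],vel=.1); robot.sleep(.3)
s=robot.sense(); print(s['t'],s['tcp_pos'],s['tcp_rot'],s['wrist_force'])
f=robot.grab_frame('wrist'); pickle.dump(f,open('w6.pkl','wb')); cv2.imwrite('pics/w6.png',f['image'][:,:,::-1])
f=robot.grab_frame('scene'); pickle.dump(f,open('s6.pkl','wb'))
E
```

```text
0.3394538596593499 29.56726312637329 [ 0.52028219 -0.16889732  0.02137882]
31.9083 [0.55147884 0.16594937 0.07048105] [3.14134817e+00 8.62052110e-04 3.00094974e+00] [-0.4362884  -0.53547675 -1.14495255]
```

View pics/w6.png

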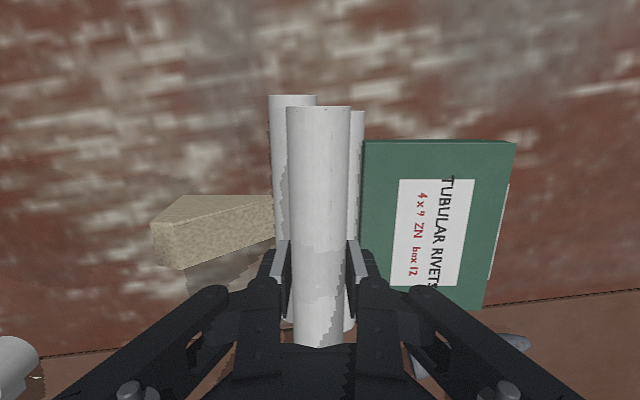

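The held tube is centred over the groove, with the outer tube at (280,150), the inner at (357,160) and the wedge still in place at (210,225). Lowering gently.

```bash
python3 - <<'E'
from plant import robot
from h import *
b=[.5512,.1659]
robot.move_straight([*b,.053],vel=.05)
c=robot.move_straight([*b,.0462],vel=.01,contact_N=2.5)
s=robot.sense(); print(c,s['tcp_pos'],s['wrist_force'])
robot.grip(0.45); robot.sleep(.3); s=robot.sense(); print(s['opening'],s['gripper_force'],s['wrist_force'])
robot.move_straight([*b,.10],vel=.1)
robot.goto([*T(-.10,.0),.30],[np.pi,0,ta]); robot.sleep(.3)
f=robot.grab_frame('wrist'); pickle.dump(f,open('w7.pkl','wb')); cv2.imwrite('pics/w7.png',f['image'][:,:,::-1])
P=cloud(f); print('third',axisfit(blob(P,(.45,.65,.13,.20),(.042,.060)))); print(robot.sense()['t'])
E
```

```text
True [0.55120602 0.16580694 0.04769958] [-0.94980532 -1.02490723  4.95910357]
0.450099139301907 0.0 [-0.43705045  0.38808781  0.93631825]
third (array([0.55224381, 0.16586618]), np.float64(-8.107607584463238), np.float64(0.04022565864126351), np.float64(0.15794685645732334))
35.7167
```

View pics/w7.png

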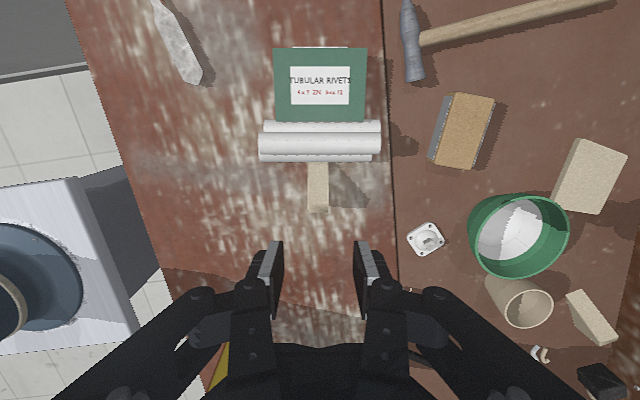

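The third tube rests in the groove at (320,143). Its axis is 41 mm up after the 0.8 mm depth bias, its angle is -8.1°, and its middle is within 1 mm of the target. The wedge and tin have not moved. Handing in.

```bash
python3 -c "
from plant import robot
print(robot.close_job())"
```

```text
the job is handed in; nothing more can be done
None
```

I closed the two tubes up against the tin, chocked them with the bench wedge, laid the third tube down, regripped it and rested it in the groove; the job is handed in at about 36 s, with no verdict returned.

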